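# Index the drilling fixture on by four clicks and lock it

## Task

The brass flange on the indexing fixture needs its next hole: gently push the black stud with a fingertip to turn the click-stop dial exactly four clicks anticlockwise (seen from above), never a click backwards or past the fourth, so that the next marked spot comes under the drill bush. Then, with the dial resting in that stop, press the red lock pin fully home with a fingertip and leave it down. Only push and press, nothing is to be gripped or lifted, and leave the loose things on the bench where they are.

Things in the scene. Friction and masses are not known exactly. Their poses are not given: they have to be found in the camera images.
- fixture: Green cast indexing fixture, fixed on the bench; foot 190 x 190 x 14 mm, drum 166 mm across, grey steel dial on it. Origin: centre of the foot's underside, on the dial's axis; x points to the drill-bush arm on the far side, z up. The arm spans radius 17 to 95 mm along +x, its underside 83 mm and top 97 mm (bush collar 102 mm) above the bench; pin bracket at -75 deg, top 84 mm.
- dial_centre (a point): Point on the dial's axis at its top face, 50 mm above the bench. Dial 161 mm across over 24 rim teeth, a notch at each of 24 stops. A brass flange 88 mm across is clamped on it (top 58 mm, boss 63 mm, nut and bolt end in the middle up to 79 mm above the bench).
- index_dial (a joint): Dial angle in rad, grows anticlockwise from above; about 0 at the start, no end stops. A sprung ball gives a stop every 15 deg (0.2618 rad), at whole multiples. Pushed at the stud it resists with 4 to 6 N, gives way about half-way between stops, drops by itself into the next stop and stays; let go earlier it goes back. Four clicks is 1.047 rad.
- stud (a point): Middle of the black upright turning stud on the dial: 12 mm diameter, 58 mm from the axis, standing 50 to 80 mm above the bench (this point 68 mm). Turns with the dial: starts at 150 deg from the fixture's x axis (anticlockwise from above), has to go to 210 deg. The dial's face from 44 to 71 mm off the axis is flat and free, 50 mm above the bench.
- next_mark (a point): Blue-dyed punch mark of the next hole on the flange's top, 32 mm from the axis; turns with the dial. Belongs under the bush after the four clicks.
- bush (a point): Lower mouth of the fixed steel drill bush, 62 mm above the bench, 32 mm from the dial's axis along the fixture's x axis.
- lock_pin (a joint): How far the lock pin is pressed down, in m: 0 up (start), 0.010 fully home. Takes 4 to 6 N, stays where it is left. It enters a rim notch of the dial, so it goes down only while the dial rests in a stop.
- pin_top (a point): Middle of the top of the lock pin's red mushroom knob, 23 mm diameter, 108 mm above the bench while up, 98 mm when home; 76 mm from the dial's axis at -75 deg from the fixture's x axis. Press straight down.
- oil_bottle: Loose brown dropper bottle 33 x 34 x 102 mm, upright; origin at the centre of its base. Leave alone.
- hexkey: Loose black hex key 31 x 88 x 5 mm lying flat; origin at its underside. Leave alone.
- pen: Loose blue and white marker pen 17 x 135 x 16 mm lying flat; origin at its underside. Leave alone.
- tape: Loose yellow tape measure 69 x 90 x 30 mm; origin at its underside. Leave alone.
- hardwood: Loose dark hardwood offcut 50 x 82 x 22 mm; origin at its underside. Leave alone.

How it is judged:
By the outcome, as a careful person would: the job done as asked, in the order asked, and still so for the second after the job is handed in, with the robot touching nothing.
It also fails if it takes over 58 s, if anything falls off the work surface, if the arm or the gripper's body presses on something with over 40 N, if the wrist force passes 120 N, or if a joint passes its speed limit or range.

## Robot

A 7-joint arm with a two-finger parallel gripper is mounted at the origin on the work surface; the furniture and walls round the work are solid. World frame = base frame: x ahead of the robot, y to its left, z up, the work surface at z = 0. Lengths are in m, angles in rad, forces in N, time in s.
With the tool pointing down it reaches from about 0.4 to 0.85 m from the base axis. Payload 10.4 kg.
Tool frame: the origin (TCP) lies on the centre line of the jaws, within the pads' length; the fingertips stand 11 mm ahead of it and the grasp point (between the pads) lies 8 mm behind it; z points along the fingers, y is the line along which they close (so a half turn about z gives the same grasp; the last joint's range is limited). The gripper opens to 87 mm and grips with 3 to 60 N. Pads are 19 mm wide; open, the fingers measure 117 mm over their backs; the gripper's body (75 mm by 190 mm) begins 51 mm behind the grasp point.
Start: joints at [-1.269, 0.332, -0.065, 1.46, 0.022, 1.35, -0.088], TCP at [0.199, 0.592, 0.234] pointing down, gripper open.
Joint ranges: [-2.6, 2.6], [-0.5, 2.12], [-1.47, 1.34], [0.16, 2.42], [-1.27, 4.41], [0.06, 2.06], [-2.6, 2.6]. Speed limits (rad/s): [2.22, 2.22, 2.79, 2.79, 3.14, 3.14, 3.14].

## Interface

Orientations are given as a unit quaternion [x, y, z, w].
In Python, from bench import r gives the robot as it stands.
- The arm moves only by the shell command python3 -m pendant 'ROWS' [OPENING] [FORCE]. ROWS is JSON, a list of rows, each a list of 4 numbers: the shift along the tool's x, y, z in m, then the turn about the tool's z in rad. A call has 1 to 8 rows; each row shifts and turns the commanded pose from where the row before left it, along the tool's axes as they then stand; what a row does not reach is not made up. A row lasts 1/12 s, in which the tool goes at most 41.7 mm and 7.16 degrees, less where a joint would pass 70% of its speed; a pose out of reach is approached as far as the arm can. A call with a gripper value outside its range is refused whole. OPENING is the opening, from 0 (shut) to 1 (fully open), set as the call begins (- or left out, the last holds). The fingers move at their own pace and stop on an object; FORCE is the grip in N (left out, the last holds). Time passes only in rows, so rows that do not move let the fingers close. It gives the time, the measured TCP pose, the force, the opening and the grip force at its end, in the units of the state.
- r.read_state(): the state, without advancing time (a new reading comes with each control period).
- r.camera(name): name is "side" or "top"; returns a dict with "img" (420x560x3 uint8, red, green, blue), "camera_matrix" (3x3 intrinsics, pixels), "dist_coeffs" ([k1, k2, p1, p2, k3] as OpenCV has them; the pictures are not rectified), "xyz" and "attitude" of the camera in the world. Camera axes: x right, y down, z forward; pixel columns grow to the right and rows downward; lengths in m; the calibration is good to about 2 mm. A picture is of the moment at which its call begins. There is no depth.
- r.close_job(): hands the job in; it is judged then, once.
Trained networks look in the newest picture that a camera, given by its name, has taken for a name from the list of things; names that differ only in an ending like _2 or _b are one class to them, and where a whole thing is asked for, a point or a joint stands for the part that bears it (a point fixed in the world has none). Each returns a list of dicts, best first, with "score" (0 to 1); they miss things now and then, are a little off and sometimes report something else, mostly with a low value. They report only what shows in the picture. A call takes as long as a camera call.
- r.outline_of(thing, camera): "mask" (420x560 bool, what is visible of it) and "bbox" ([centre column, centre row, width, height] in pixels, round what is visible of it).
The state is a dict: "time": time; "joint_positions": joint angles; "joint_vel": joint speeds; "joint_torque": joint torques, N m; "ee_pos": TCP position; "eef_rot": TCP orientation; "ft_force": force on the tool from outside, world axes, zero at the start; "torque": the same for the moment, N m; "width": finger opening in m; "grip_force": force on a finger pad.
Only numpy, scipy, OpenCV 4.12 (cv2) and the standard library are available. Lean on these libraries where they do the work, as an engineer would, in place of code of your own. Each camera call takes 0.05 s, during which the arm holds its last target. There are 200 camera calls.

## Working session

There is one attempt and no reset: what is moved stays moved. The work goes in short steps, Python scripts to look and compute and a shell command to move; the robot and the scene stay as the last step left them, time stands still between calls to the robot, and variables do not carry over. Pictures are saved under pics/ and viewed, at most 10 in all, crops included, and the job is handed in when it is done.

```bash
mkdir -p pics; ls; cat > h.py <<'E'
import numpy as np, cv2
from scipy.spatial.transform import Rotation as R
from bench import r
def cam(n):
    c=r.camera(n); a=np.array(c["attitude"],float)
    c["R"]=a if a.shape==(3,3) else R.from_quat(a).as_matrix()
    c["K"]=np.array(c["camera_matrix"]);c["d"]=np.array(c["dist_coeffs"]);c["p"]=np.array(c["xyz"]);return c
def ray(c,uv):
    q=cv2.undistortPoints(np.array([[uv]],float),c["K"],c["d"])[0,0]
    v=c["R"]@np.array([q[0],q[1],1]);return c["p"],v/np.linalg.norm(v)
def onz(c,uv,z):
    p,v=ray(c,uv);return p+v*(z-p[2])/v[2]
def tri(rs):
    A=sum(np.eye(3)-np.outer(v,v) for p,v in rs);b=sum((np.eye(3)-np.outer(v,v))@p for p,v in rs)
    return np.linalg.solve(A,b)
def proj(c,X):
    rv,_=cv2.Rodrigues(c["R"].T);return cv2.projectPoints(np.array(X,float).reshape(-1,1,3),rv,-c["R"].T@c["p"],c["K"],c["d"])[0][:,0]
E
python3 - <<'E'
from h import *
s=r.read_state();print(s)
for n in("top","side"):
    c=cam(n);cv2.imwrite(f"pics/{n}0.png",c["img"][:,:,::-1]);print(n,c["p"],c["attitude"],c["K"].tolist())
    for t in("fixture","stud","lock_pin","pin_top","next_mark","dial_centre","index_dial","oil_bottle","hexkey","pen","tape","hardwood"):
        for o in r.outline_of(t,n)[:2]:print(t,round(o["score"],2),np.round(o["bbox"],1),np.round(onz(c,o["bbox"][:2],.06),3))
E
```

```text
pics
{'time': 0.0, 'joint_positions': array([-1.26853958,  0.33287196, -0.06471595,  1.46090388,  0.02161571,
        1.34990571, -0.08849009]), 'joint_vel': array([ 0.00033515, -0.00016235,  0.00055964, -0.00060091,  0.00077348,
       -0.00016531, -0.00014005]), 'joint_torque': array([-3.82286305e-05, -6.23262405e+01,  2.49906513e-02, -3.89887691e+01,
       -6.12559053e-02,  3.97784729e-02,  1.19382980e-04]), 'ee_pos': array([0.19936907, 0.59197112, 0.23277179]), 'eef_rot': array([ 1.61691052e-01,  9.86841182e-01, -6.92171965e-04, -7.60711094e-05]), 'ft_force': array([ 0.10247111, -0.12650504, -0.21216737]), 'torque': array([-0.06379035,  0.01207506, -0.00289005]), 'grip_force': 0.0, 'width': 0.08707650212142642}
top [ 0.27847985 -0.01533393  1.05148304] [-0.69961391  0.70936637 -0.06426972  0.05664927] [[462.40141252520124, 0.0, 285.1944344749632], [0.0, 462.40141252520124, 206.94501741108036], [0.0, 0.0, 1.0]]
fixture 0.93 [197.4 172.6 109.  104.2] [0.529 0.165 0.06 ]
stud 0.7 [195.9 169.6  73.2  69.6] [0.536 0.168 0.06 ]
pin_top 0.39 [216.2 139.8  12.8  10.3] [0.604 0.124 0.06 
[... 843 characters left out ...]
59.   36.8] [0.542 0.144 0.06 ]
lock_pin 0.42 [330.1 166.4   7.   14.4] [0.598 0.191 0.06 ]
pin_top 0.59 [331.9 168.3   5.9  11.5] [0.602 0.18  0.06 ]
next_mark 0.8 [308.  175.3  61.7  28.3] [0.539 0.141 0.06 ]
dial_centre 0.94 [309.8 179.2  93.7  61.8] [0.543 0.12  0.06 ]
index_dial 0.94 [307.8 176.6  62.4  33.3] [0.539 0.134 0.06 ]
oil_bottle 0.98 [259.9 234.3  18.5  46.2] [ 0.437 -0.109  0.06 ]
oil_bottle 0.39 [308.  177.4  62.8  32.1] [0.539 0.13  0.06 ]
hexkey 0.15 [306.9 175.3  63.5  31. ] [0.537 0.141 0.06 ]
pen 0.71 [228.4 246.5  15.7  41.7] [ 0.38  -0.149  0.06 ]
tape 0.95 [187.3 309.1  44.4  48.5] [ 0.336 -0.312  0.06 ]
hardwood 0.76 [257.9 343.   42.9  53.4] [ 0.454 -0.375  0.06 ]
```

```bash
python3 - <<'E'
import cv2
a=cv2.imread("pics/top0.png");b=cv2.imread("pics/side0.png")
cv2.imwrite("pics/topc.png",cv2.resize(a[110:235,120:280],None,fx=5,fy=4.8*5/4.8,interpolation=cv2.INTER_CUBIC)[:600])
cv2.imwrite("pics/sidec.png",cv2.resize(b[130:240,240:380],None,fx=5,fy=5,interpolation=cv2.INTER_CUBIC))
E
```

```text
(no output)
```

View pics/topc.png

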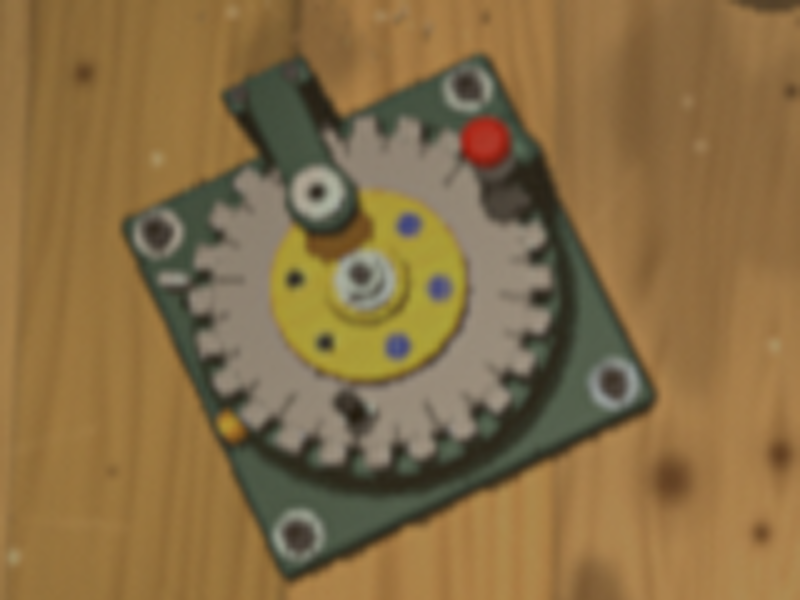

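View pics/sidec.png

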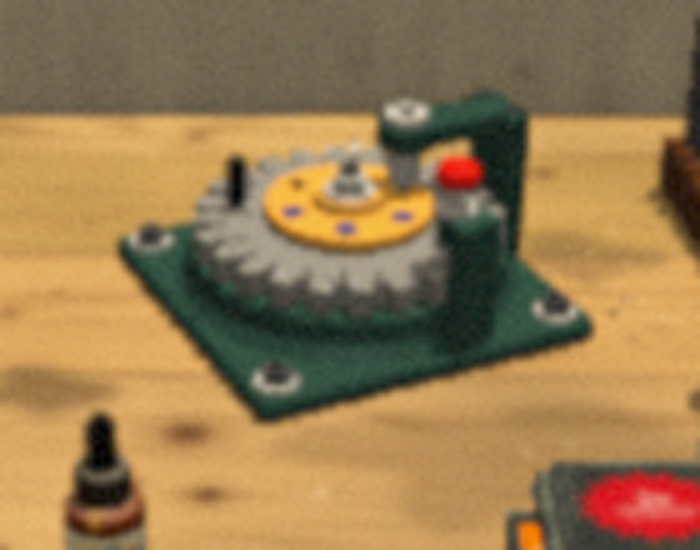

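View pics/top0.png

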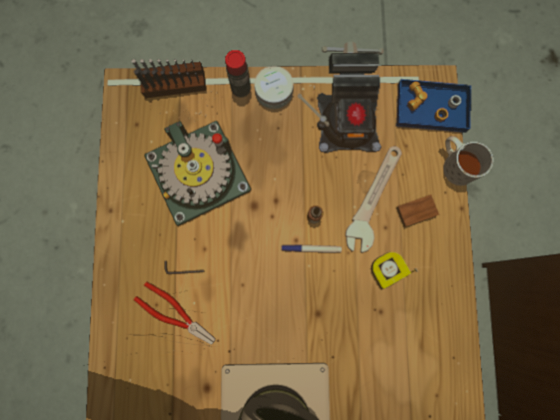

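Top crop (÷5 +(120,110)): red knob at (217.4,138), stud top at about (190,190), bush arm pointing up-left (yaw ≈ 25°), foot corners clear. Side view: stud at (287,162), knob at (332,164). The oil bottle and hex key are well away from the fixture. Next, fit the pose to both views.

```bash
cat > fit.py <<'E'
from h import *
from scipy.optimize import least_squares
T=cam("top");S=cam("side")
t=lambda u,v:(120+u/5-.4,110+v/5-.4); s=lambda u,v:(240+u/5-.4,130+v/5-.4)
pol=lambda rr,a,z:(rr*np.cos(np.radians(a)),rr*np.sin(np.radians(a)),z)
L=[(T,t(124,220),(.095,.095,.014)),(T,t(485,56),(.095,-.095,.014)),(T,t(655,402),(-.095,-.095,.014)),(T,t(289,579),(-.095,.095,.014)),
(T,t(487,139),pol(.076,-75,.105)),(T,t(346,400),pol(.058,150,.08)),(T,t(369,285),(0,0,.058)),(T,t(317,192),(.032,0,.102)),
(S,s(122,240),(-.095,.095,.014)),(S,s(263,409),(-.095,-.095,.014)),(S,s(592,322),(.095,-.095,.014)),
(S,s(461,172),pol(.076,-75,.103)),(S,s(237,160),pol(.058,150,.08)),(S,s(405,112),(.032,0,.102))]
def W(q,P):
    c,sn=np.cos(q[2]),np.sin(q[2]);return np.array([q[0]+c*P[0]-sn*P[1],q[1]+sn*P[0]+c*P[1],P[2]])
def res(L):return lambda q:np.concatenate([proj(c,W(q,P))[0]-uv for c,uv,P in L])
for LL in (L,[l for l in L if l[0] is T],[l for l in L if l[0] is S]):
    f=least_squares(res(LL),[.53,.165,.44],loss="soft_l1");print(f.x,np.degrees(f.x[2]));print(np.round(res(LL)(f.x).reshape(-1,2),1).tolist())
q=least_squares(res(L),[.53,.165,.44],loss="soft_l1").x
for i,j,k in((4,11,'pin'),(5,12,'stud'),(7,13,'bushtop')):print(k,tri([ray(T,L[i][1]),ray(S,L[j][1])]),W(q,L[i][2]))
E
python3 fit.py
```

```text
[0.54401799 0.17414801 0.44871614] 25.70954103772385
[[-1.5, -0.2], [0.3, -2.1], [1.5, -0.6], [-1.0, 0.6], [-0.1, 0.4], [0.3, 0.3], [0.1, -0.3], [0.5, -0.0], [-1.8, -0.8], [-0.3, -0.4], [1.5, -0.5], [-0.6, 0.2], [-0.1, -0.1], [0.3, 0.1]]
[0.54378712 0.17433974 0.44694284] 25.60793846134508
[[-1.6, -0.2], [0.4, -2.0], [1.4, -0.4], [-1.2, 0.7], [-0.1, 0.5], [0.1, 0.4], [0.0, -0.2], [0.4, 0.1]]
[0.54435696 0.17316438 0.45011834] 25.789881317989128
[[-1.8, -0.6], [-0.1, -0.2], [1.7, -0.3], [-0.3, 0.4], [0.0, 0.1], [0.4, 0.2]]
pin [0.59490511 0.11662893 0.10355631] [0.59358706 0.11653805 0.105     ]
stud [0.48666854 0.17914593 0.07941438] [0.48618053 0.17848714 0.08      ]
bushtop [0.57249612 0.18898887 0.10185794] [0.57285014 0.1880299  0.102     ]
```

Both views agree: axis at (0.544, 0.174), yaw 25.7°, and the triangulated heights match the text. Plan: shut the fingers, set tool −x along 295.7° (the mid-push tangent), and follow the stud's arc with tips about 63 mm above the bench.

```bash
python3 -m pendant '[[0,0,0,0.114],[0,0,0,0.114],[0,0,0,0.114],[0,0,0,0.114],[0,0,0,0.114],[0,0,0,0.114],[0,0,0,0.114]]' 0 10
cat > go.py <<'E'
import sys
from h import *
s=r.read_state();A=R.from_quat(s["eef_rot"]).as_matrix();t=np.array([float(x) for x in sys.argv[1:4]])
print("t",s["time"],"p",np.round(s["ee_pos"],4),"F",np.round(s["ft_force"],1),"xaz",np.degrees(np.arctan2(A[1,0],A[0,0])),"tool z",A[:,2].round(3),"w",s["width"])
print("shift",np.round(A.T@(t-s["ee_pos"]),4), "j7",s["joint_positions"][6])
E
python3 go.py .466 .219 .16
```

```text
time: 1.98
ee_pos: [0.1994, 0.5924, 0.2336]
eef_rot: [0.535, 0.845, 0.0, -0.0]
ft_force: [0.0, -0.1, -0.3]
width: 0.0482
grip_force: 0.0
t 1.9833 p [0.1994 0.5924 0.2336] F [ 0.  -0.1 -0.3] xaz 115.3469287569476 tool z [ 0.  0. -1.] w 0.04815617490522068
shift [-0.4516  0.0811  0.0735] j7 -0.8666413887139663
```

```bash
python3 -m pendant '[[-0.028,0.005,0.002,0],[-0.028,0.005,0.002,0],[-0.028,0.005,0.002,0],[-0.028,0.005,0.002,0],[-0.028,0.005,0.002,0],[-0.028,0.005,0.002,0],[-0.028,0.005,0.002,0],[-0.028,0.005,0.002,0]]' >/dev/null; python3 -m pendant '[[-0.028,0.005,0.007,0],[-0.028,0.005,0.007,0],[-0.028,0.005,0.007,0],[-0.028,0.005,0.007,0],[-0.028,0.005,0.007,0],[-0.028,0.005,0.007,0],[-0.028,0.005,0.007,0],[0,0,0,0]]';python3 go.py .466 .219 .074
```

```text
time: 3.32
ee_pos: [0.4516, 0.2406, 0.1676]
eef_rot: [0.535, 0.845, -0.001, 0.001]
ft_force: [-0.2, -0.2, -0.5]
width: 0.0002
grip_force: 0.0
t 3.3167 p [0.4516 0.2406 0.1676] F [-0.2 -0.2 -0.5] xaz 115.26402513687181 tool z [ 0.    -0.002 -1.   ] w 0.00017408036323565305
shift [-0.0255  0.0038  0.0937] j7 -0.0994279113633696
```

```bash
python3 -m pendant '[[-0.008,0.001,0.02,0],[-0.008,0.001,0.02,0],[-0.008,0.001,0.02,0],[0,0,0.018,0],[0,0,0.014,0],[0,0,0,0],[0,0,0,0]]';python3 go.py .479 .192 .074
python3 - <<'E'
from h import *
S=cam("side");T=cam("top")
a=cv2.resize(S["img"][110:220,240:380,::-1],None,fx=4,fy=4,interpolation=cv2.INTER_CUBIC)
b=cv2.resize(T["img"][110:220,130:270,::-1],None,fx=4,fy=4,interpolation=cv2.INTER_CUBIC)
cv2.imwrite("pics/pre.png",cv2.resize(np.hstack([a,b]),(800,314)))
E
```

```text
time: 3.9
ee_pos: [0.4618, 0.2259, 0.0765]
eef_rot: [0.532, 0.847, -0.001, -0.0]
ft_force: [1.2, 0.6, 0.4]
width: 0.0002
grip_force: 0.0
t 3.9 p [0.4618 0.2259 0.0765] F [1.2 0.6 0.4] xaz 115.67249281656824 tool z [-0.001 -0.001 -1.   ] w 0.00021968013585343824
shift [-0.0381  0.0008  0.0025] j7 -0.01421880174796197
```

View pics/pre.png

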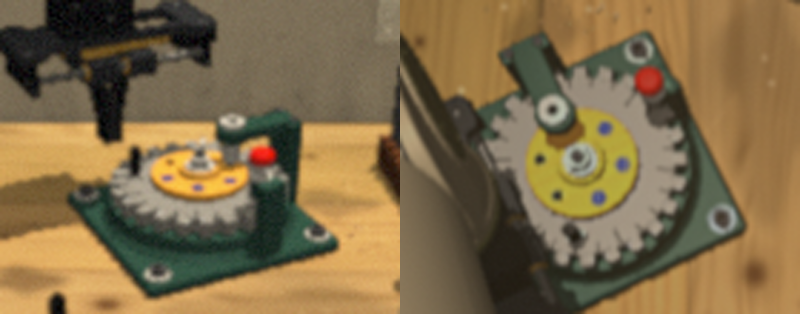

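Finger is about 4 cm behind the stud, tips above the flange level and clear of everything. Approaching.

```bash
python3 -m pendant '[[-0.008,0,0.001,0],[-0.01,0,0.001,0],[-0.008,0,0,0],[-0.004,0,0,0],[0,0,0,0],[0,0,0,0]]';python3 go.py .479 .192 .075; python3 -m pendant '[[-0.002,0,0,0],[-0.002,0,0,0],[-0.001,0,0,0],[-0.001,0,0,0],[0,0,0,0]]';python3 go.py .479 .192 .075
```

```text
time: 4.5
ee_pos: [0.4753, 0.1986, 0.0747]
eef_rot: [0.533, 0.846, 0.0, -0.0]
ft_force: [0.9, -0.1, 0.0]
width: 0.0001
grip_force: 0.0
t 4.5 p [0.4753 0.1986 0.0747] F [ 0.9 -0.1  0. ] xaz 115.61309117898459 tool z [ 0.  0. -1.] w 0.0001486268941330776
shift [-0.0076  0.0005 -0.0003] j7 0.05086463890465318
time: 4.92
ee_pos: [0.4777, 0.1934, 0.0745]
eef_rot: [0.532, 0.846, 0.0, -0.0]
ft_force: [-0.2, -0.2, -0.9]
width: 0.0006
grip_force: 0.0
t 4.9167 p [0.4777 0.1934 0.0745] F [-0.2 -0.2 -0.9] xaz 115.66573054542312 tool z [ 0.  0. -1.] w 0.0005925188705515117
shift [-0.0018  0.0006 -0.0005] j7 0.06403522884487557
```

```bash
python3 -m pendant '[[-0.001,0,0,0],[-0.001,0,0,0],[-0.001,-0.0005,0,0],[-0.001,-0.0005,0,0]]'; python3 -m pendant '[[-0.001,-0.0005,0,0],[-0.001,-0.0005,0,0],[0,0,0,0]]';python3 -m pendant '[[-0.001,-0.0005,0,0],[-0.001,-0.0005,0,0],[0,0,0,0]]'
```

```text
time: 5.25
ee_pos: [0.4782, 0.1907, 0.0746]
eef_rot: [0.532, 0.847, 0.001, -0.0]
ft_force: [-1.5, 5.5, -0.7]
width: 0.0005
grip_force: 2.4
time: 5.5
ee_pos: [0.4783, 0.1872, 0.0745]
eef_rot: [0.532, 0.847, -0.0, -0.0]
ft_force: [-0.9, 1.7, -0.8]
width: 0.0007
grip_force: 0.8
time: 5.75
ee_pos: [0.4787, 0.1842, 0.0745]
eef_rot: [0.533, 0.846, -0.0, 0.0]
ft_force: [-0.4, 0.2, -0.2]
width: 0.0006
grip_force: 0.0
```

First click went over: force rose to 5.5 N, then fell to 0. Continue along the arc to the second.

```bash
python3 -m pendant '[[-0.002,-0.0007,0,0],[-0.002,-0.0007,0,0],[-0.002,-0.0007,0,0],[-0.001,-0.0002,0,0],[-0.001,-0.0002,0,0],[0,0,0,0]]'; python3 -m pendant '[[-0.0015,-0.0003,0,0],[-0.0015,-0.0003,0,0],[-0.0015,-0.0003,0,0],[0,0,0,0]]';python3 -m pendant '[[-0.001,-0.0001,0,0],[-0.001,-0.0001,0,0],[0,0,0,0]]'; python3 go.py .479 .192 .075
```

```text
time: 6.25
ee_pos: [0.4796, 0.1769, 0.0746]
eef_rot: [0.532, 0.847, 0.0, -0.0]
ft_force: [-0.7, 1.1, 0.0]
width: 0.0006
grip_force: 0.7
time: 6.58
ee_pos: [0.4808, 0.1721, 0.0745]
eef_rot: [0.532, 0.847, -0.0, 0.0]
ft_force: [-0.6, 1.0, 0.2]
width: 0.0005
grip_force: 0.7
time: 6.83
ee_pos: [0.4817, 0.1697, 0.0745]
eef_rot: [0.533, 0.846, -0.0, 0.0]
ft_force: [0.7, 0.7, 0.1]
width: 0.0006
grip_force: 0.0
t 6.8333 p [0.4817 0.1697 0.0745] F [0.7 0.7 0.1] xaz 115.63475945989202 tool z [ 0. -0. -1.] w 0.0006065237834153303
shift [ 0.0213  0.0072 -0.0005] j7 0.10895689844537507
```

```bash
cat > look.py <<'E'
import sys
from h import *
S=cam("side");T=cam("top")
a=cv2.resize(S["img"][120:220,240:360,::-1],(400,333),interpolation=cv2.INTER_CUBIC)
b=cv2.resize(T["img"][115:215,150:270,::-1],(400,333),interpolation=cv2.INTER_CUBIC)
cv2.imwrite("pics/%s.png"%sys.argv[1],np.hstack([a,b]))
c=np.array([.544,.174,0])
for k in range(0,5):
    th=np.radians(175.7+15*k);print(k,"stud side px",((proj(S,c+[.058*np.cos(th),.058*np.sin(th),.08])[0]-[240,120])*3.33).round(),"marks top", [((proj(T,c+[.032*np.cos(x),.032*np.sin(x),.058])[0]-[150,115])*3.33).round().tolist() for x in np.radians(25.7+15*k+np.array([-60.]))])
E
python3 look.py c2
```

```text
0 stud side px [156. 138.] marks top [[173.0, 132.0]]
1 stud side px [157. 147.] marks top [[162.0, 127.0]]
2 stud side px [163. 155.] marks top [[150.0, 125.0]]
3 stud side px [174. 163.] marks top [[137.0, 125.0]]
4 stud side px [189. 169.] marks top [[125.0, 129.0]]
```

View pics/c2.png

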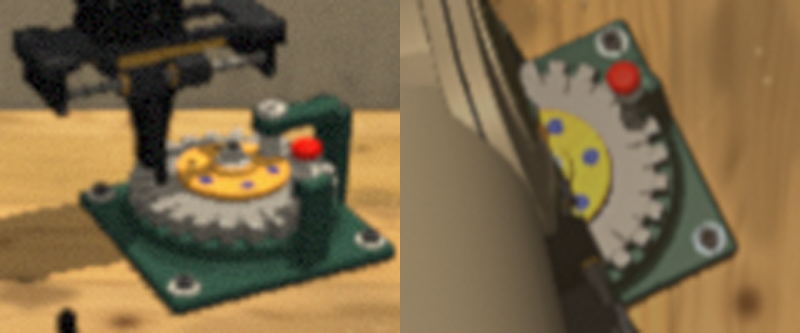

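The blue mark nearest the bush is at local (155,128), between the predicted positions for one and two clicks. Measuring the dial angle from the blue marks numerically.

```bash
cat > ang.py <<'E'
from h import *
T=cam("top")
def marks(img):
    i=img.astype(int);m=((i[:,:,2]-i[:,:,0]>15)&(i[:,:,2]-i[:,:,1]>15)).astype(np.uint8)
    n,l,s,c=cv2.connectedComponentsWithStats(m);o=[]
    for k in range(1,n):
        X=onz(T,c[k],.058)-[.544,.174,.058];rr=np.hypot(X[0],X[1])
        if .025<rr<.039 and s[k,4]>3:o.append((round(np.degrees(np.arctan2(X[1],X[0]))-25.7,1),round(rr,4),int(s[k,4])))
    return o
print("start",marks(cv2.imread("pics/top0.png")[:,:,::-1]));print("now",marks(T["img"]));print(r.read_state()["time"])
E
python3 ang.py
```

```text
start [(np.float64(-56.3), np.float64(0.0317), 9), (np.float64(-119.9), np.float64(0.03), 8), (np.float64(-182.4), np.float64(0.0315), 9)]
now [(np.float64(-34.7), np.float64(0.0317), 9), (np.float64(-96.2), np.float64(0.0306), 10), (np.float64(-157.0), np.float64(0.0307), 8)]
6.9833
```

```bash
python3 ang.py; python3 -m pendant '[[-0.001,0,0,0],[0,0,0,0],[0,0,0,0]]'; python3 ang.py
```

```text
start [(np.float64(-56.3), np.float64(0.0317), 9), (np.float64(-119.9), np.float64(0.03), 8), (np.float64(-182.4), np.float64(0.0315), 9)]
now [(np.float64(-34.7), np.float64(0.0317), 9), (np.float64(-96.2), np.float64(0.0306), 10), (np.float64(-157.6), np.float64(0.0311), 9)]
7.0333
time: 7.28
ee_pos: [0.482, 0.1693, 0.0745]
eef_rot: [0.532, 0.846, -0.0, 0.0]
ft_force: [0.1, -0.7, -0.1]
width: 0.0004
grip_force: 0.0
start [(np.float64(-56.3), np.float64(0.0317), 9), (np.float64(-119.9), np.float64(0.03), 8), (np.float64(-182.4), np.float64(0.0315), 9)]
now [(np.float64(-33.8), np.float64(0.0316), 9), (np.float64(-93.8), np.float64(0.0306), 10), (np.float64(-157.0), np.float64(0.0314), 9)]
7.3333
```

```bash
python3 -m pendant '[[-0.001,0,0,0],[0,0,0,0],[0,0,0,0]]';python3 -m pendant '[[-0.001,0,0,0],[0,0,0,0],[0,0,0,0]]'; python3 ang.py
```

```text
time: 7.58
ee_pos: [0.4824, 0.1685, 0.0745]
eef_rot: [0.532, 0.847, 0.0, -0.0]
ft_force: [0.1, 0.6, -0.8]
width: 0.0008
grip_force: 0.0
time: 7.83
ee_pos: [0.4828, 0.1676, 0.0746]
eef_rot: [0.532, 0.846, 0.0, -0.0]
ft_force: [-0.5, -0.5, -0.2]
width: 0.0005
grip_force: 0.0
start [(np.float64(-56.3), np.float64(0.0317), 9), (np.float64(-119.9), np.float64(0.03), 8), (np.float64(-182.4), np.float64(0.0315), 9)]
now [(np.float64(-28.0), np.float64(0.0329), 8), (np.float64(-88.2), np.float64(0.0307), 9), (np.float64(-150.5), np.float64(0.0311), 9)]
7.8833
```

Dial now reads 30.6°, so it has settled in the second stop. Third click next, releasing about 2 mm past halfway.

```bash
python3 -m pendant '[[-0.002,-0.0002,0,0],[-0.002,-0.0002,0,0],[-0.002,-0.0002,0,0],[-0.001,0,0,0],[-0.001,0,0,0],[-0.001,0,0,0],[-0.001,0,0,0]]'; python3 -m pendant '[[-0.001,0.0002,0,0],[-0.001,0.0002,0,0],[-0.001,0.0002,0,0],[0,0,0,0]]';python3 -m pendant '[[-0.001,0.0002,0,0],[-0.001,0.0002,0,0],[0,0,0,0],[0,0,0,0]]'; python3 go.py .479 .192 .075; python3 ang.py
```

```text
time: 8.47
ee_pos: [0.4865, 0.1587, 0.0746]
eef_rot: [0.532, 0.847, 0.0, -0.0]
ft_force: [-0.8, 3.2, 0.4]
width: 0.0005
grip_force: 1.2
time: 8.8
ee_pos: [0.4887, 0.1551, 0.0745]
eef_rot: [0.533, 0.846, -0.0, 0.0]
ft_force: [-0.6, -0.3, -0.9]
width: 0.0004
grip_force: 0.0
time: 9.13
ee_pos: [0.4897, 0.1542, 0.0745]
eef_rot: [0.532, 0.846, 0.0, 0.0]
ft_force: [-0.1, -0.7, -0.2]
width: 0.0006
grip_force: 0.0
t 9.1333 p [0.4897 0.1542 0.0745] F [-0.1 -0.7 -0.2] xaz 115.65789984390447 tool z [ 0. -0. -1.] w 0.0006157510107293133
shift [ 0.0387  0.0068 -0.0005] j7 0.14862918251153384
start [(np.float64(-56.3), np.float64(0.0317), 9), (np.float64(-119.9), np.float64(0.03), 8), (np.float64(-182.4), np.float64(0.0315), 9)]
now []
9.1833
```

```bash
python3 look.py c3
```

```text
0 stud side px [156. 138.] marks top [[173.0, 132.0]]
1 stud side px [157. 147.] marks top [[162.0, 127.0]]
2 stud side px [163. 155.] marks top [[150.0, 125.0]]
3 stud side px [174. 163.] marks top [[137.0, 125.0]]
4 stud side px [189. 169.] marks top [[125.0, 129.0]]
```

View pics/c3.png

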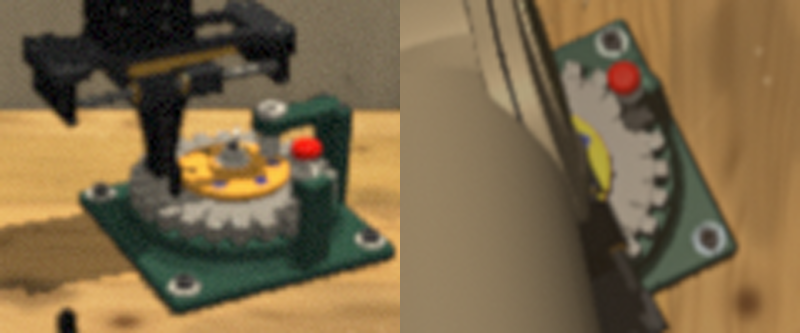

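The stud is hidden behind the finger, but the side view shows the marks at about (222,183), (262,180) and (272,160). I'll estimate the angle from the side view by matching blueness.

```bash
cat > ang2.py <<'E'
from h import *
S=cam("side")
def est(img,vis=(-60,-120,-180)):
    i=cv2.GaussianBlur(img.astype(np.float32),(0,0),1.0);B=i[:,:,2]-i[:,:,:2].mean(2);sc={}
    for a in np.arange(-8,80,.5):
        P=[[.544+.032*np.cos(x),.174+.032*np.sin(x),.058] for x in np.radians(25.7+a+np.array(vis))]
        uv=proj(S,P).astype(np.float32);sc[a]=cv2.remap(B,uv[None,:,0],uv[None,:,1],cv2.INTER_LINEAR).mean()
    t=sorted(sc,key=sc.get)[::-1][:4];return [(float(k),round(float(sc[k]),1)) for k in t]
if __name__=="__main__":
    print("start",est(cv2.imread("pics/side0.png")[:,:,::-1]),"now",est(S["img"]))
    print("now two marks",est(S["img"],(-60,-120)), r.read_state()["time"])
E
python3 ang2.py
```

```text
start [(61.0, -59.0), (62.0, -59.1), (62.5, -59.2), (61.5, -59.3)] now [(46.0, -56.8), (47.0, -57.0), (46.5, -57.2), (45.5, -57.5)]
now two marks [(50.0, -50.9), (50.5, -51.2), (51.5, -51.2), (51.0, -51.4)] 9.3333
```

Side estimate is 46° (bias about +1°), so the third stop. Now the fourth and last click, in small steps.

```bash
python3 -m pendant '[[-0.002,0.0003,0,0],[-0.002,0.0003,0,0],[-0.001,0.0003,0,0],[-0.001,0.0003,0,0],[-0.001,0.0003,0,0],[-0.001,0.0003,0,0],[-0.001,0.0003,0,0]]'; python3 -m pendant '[[-0.001,0.0004,0,0],[-0.001,0.0004,0,0],[-0.001,0.0004,0,0],[0,0,0,0]]';python3 -m pendant '[[-0.001,0.0004,0,0],[0,0,0,0],[0,0,0,0]]'; python3 go.py .479 .192 .075; python3 ang2.py
```

```text
time: 9.92
ee_pos: [0.4949, 0.1478, 0.0744]
eef_rot: [0.532, 0.847, 0.0, -0.001]
ft_force: [-2.6, 3.1, 0.2]
width: 0.0007
grip_force: 1.7
time: 10.25
ee_pos: [0.4983, 0.1443, 0.0746]
eef_rot: [0.533, 0.846, 0.0, 0.0]
ft_force: [0.4, -0.9, 0.5]
width: 0.0006
grip_force: 0.0
time: 10.5
ee_pos: [0.4988, 0.1439, 0.0746]
eef_rot: [0.533, 0.846, 0.0, 0.0]
ft_force: [-0.2, 0.0, 0.2]
width: 0.0004
grip_force: 0.0
t 10.5 p [0.4988 0.1439 0.0746] F [-0.2  0.   0.2] xaz 115.64248640440283 tool z [ 0. -0. -1.] w 0.00036650916276024766
shift [ 0.0519  0.003  -0.0005] j7 0.17892257986704146
start [(61.0, -59.0), (62.0, -59.1), (62.5, -59.2), (61.5, -59.3)] now [(62.0, -47.3), (61.0, -47.3), (62.5, -47.3), (61.5, -47.5)]
now two marks [(62.5, -43.2), (63.0, -43.3), (63.5, -43.6), (64.0, -43.9)] 10.55
```

Reads about 61.5°, the same bias, so stop four. Back off, rise and verify.

```bash
python3 -m pendant '[[0.004,0,0,0],[0.008,0,0,0],[0.01,0,-0.01,0],[0.01,0,-0.02,0],[0.01,0,-0.02,0],[0.01,0,-0.02,0],[0.02,-0.01,-0.01,0],[0.02,-0.02,0,0]]' >/dev/null; python3 -m pendant '[[0.025,-0.02,0,0],[0.025,-0.02,0,0],[0.025,-0.02,0,0],[0.025,-0.02,0,0],[0,0,0,0]]'; python3 ang.py; python3 look.py c4
```

```text
time: 11.63
ee_pos: [0.3111, 0.2725, 0.1545]
eef_rot: [0.53, 0.848, -0.0, -0.001]
ft_force: [1.1, 0.1, -0.0]
width: 0.0003
grip_force: 0.0
start [(np.float64(-56.3), np.float64(0.0317), 9), (np.float64(-119.9), np.float64(0.03), 8), (np.float64(-182.4), np.float64(0.0315), 9)]
now [(np.float64(-56.3), np.float64(0.0317), 9), (np.float64(-119.9), np.float64(0.03), 8)]
11.6833
0 stud side px [156. 138.] marks top [[173.0, 132.0]]
1 stud side px [157. 147.] marks top [[162.0, 127.0]]
2 stud side px [163. 155.] marks top [[150.0, 125.0]]
3 stud side px [174. 163.] marks top [[137.0, 125.0]]
4 stud side px [189. 169.] marks top [[125.0, 129.0]]
```

View pics/c4.png

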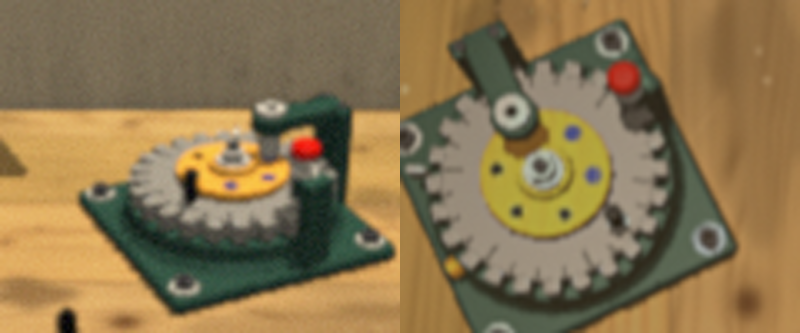

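The stud is at (189,172) in the side view, and the marks are back at their start readings: exactly 60°, stop four. For the pin I'll turn the gripper so its body lies along world y, clear of the can and rack behind.

```bash
python3 -m pendant '[[0,0,-0.005,-0.11],[0,0,0,-0.11],[0,0,0,-0.11],[0,0,0,-0.11],[0,0,0,-0.11],[0,0,0,-0.11],[0,0,0,-0.11],[0,0,0,-0.11]]'>/dev/null; python3 -m pendant '[[0,0,0,-0.11],[0,0,0,-0.11],[0,0,0,0]]'; python3 go.py .594 .1165 .15
```

```text
time: 12.7
ee_pos: [0.3171, 0.2691, 0.1595]
eef_rot: [0.01, 1.0, -0.0, 0.0]
ft_force: [0.3, 0.0, -0.2]
width: 0.0006
grip_force: 0.0
t 12.7 p [0.3171 0.2691 0.1595] F [ 0.3  0.  -0.2] xaz 178.90003101797728 tool z [ 0. -0. -1.] w 0.0005510405619027913
shift [-0.2798 -0.1473  0.0095] j7 0.7182772667730154
```

```bash
python3 -m pendant '[[-0.02,-0.01,0,0],[-0.02,-0.01,0,0],[-0.02,-0.01,0,0],[-0.02,-0.01,0,0],[-0.02,-0.011,0,0],[-0.02,-0.011,0,0],[-0.02,-0.011,0,0],[-0.02,-0.011,0,0]]'>/dev/null; python3 -m pendant '[[-0.02,-0.011,0,0],[-0.02,-0.011,0,0],[-0.02,-0.011,0,0],[-0.02,-0.011,0,0],[-0.02,-0.011,0,0],[-0.01,-0.005,0,0],[0,0,0,0],[0,0,0,0]]'; python3 go.py .594 .1165 .122
```

```text
time: 14.03
ee_pos: [0.5828, 0.1191, 0.1591]
eef_rot: [0.013, 1.0, -0.0, -0.0]
ft_force: [-0.3, 0.7, 0.3]
width: 0.0003
grip_force: 0.0
t 14.0333 p [0.5828 0.1191 0.1591] F [-0.3  0.7  0.3] xaz 178.51601940646083 tool z [-0.001 -0.001 -1.   ] w 0.00033024731627384575
shift [-0.0113 -0.0023  0.0371] j7 1.4021310777764924
```

```bash
python3 -m pendant '[[-0.006,-0.001,0.005,0],[-0.005,-0.001,0.01,0],[0,0,0.01,0],[0,0,0.007,0],[0,0,0.003,0],[0,0,0,0],[0,0,0,0]]'; python3 go.py .594 .1165 .119;python3 look.py p0
```

```text
time: 14.62
ee_pos: [0.5937, 0.1173, 0.1244]
eef_rot: [0.011, 1.0, -0.0, -0.0]
ft_force: [-0.9, -0.3, -0.9]
width: 0.0006
grip_force: 0.0
t 14.6167 p [0.5937 0.1173 0.1244] F [-0.9 -0.3 -0.9] xaz 178.69507426326714 tool z [-0. -0. -1.] w 0.0005979276894298449
shift [-0.0003 -0.0008  0.0054] j7 1.4334042127617286
0 stud side px [156. 138.] marks top [[173.0, 132.0]]
1 stud side px [157. 147.] marks top [[162.0, 127.0]]
2 stud side px [163. 155.] marks top [[150.0, 125.0]]
3 stud side px [174. 163.] marks top [[137.0, 125.0]]
4 stud side px [189. 169.] marks top [[125.0, 129.0]]
```

View pics/p0.png

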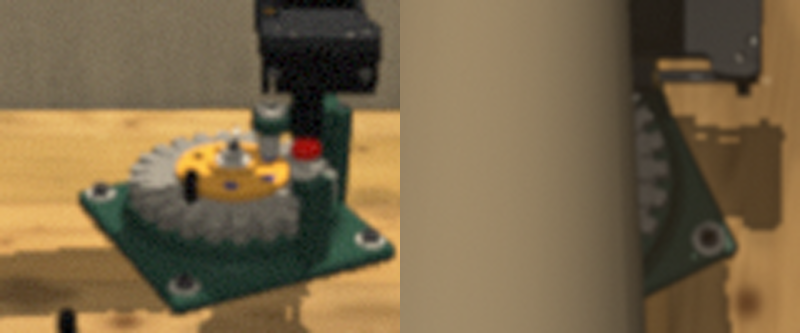

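Finger is squarely over the red knob (306,148), gap about 5 mm, and the stud is still at the fourth stop. Pressing down.

```bash
python3 -m pendant '[[0,0,0.002,0],[0,0,0.002,0],[0,0,0.002,0],[0,0,0.002,0],[0,0,0,0]]'; python3 -m pendant '[[0,0,0.0015,0],[0,0,0.0015,0],[0,0,0.0015,0],[0,0,0,0]]';python3 -m pendant '[[0,0,0.001,0],[0,0,0.001,0],[0,0,0,0]]'
```

```text
time: 15.13
ee_pos: [0.5939, 0.1173, 0.1164]
eef_rot: [0.011, 1.0, 0.0, 0.0]
ft_force: [0.5, -0.0, -0.1]
width: 0.0003
grip_force: 0.0
time: 15.47
ee_pos: [0.5939, 0.1173, 0.1118]
eef_rot: [0.011, 1.0, 0.0, 0.0]
ft_force: [0.6, 0.0, 1.0]
width: 0.0004
grip_force: 0.2
time: 15.72
ee_pos: [0.5939, 0.1172, 0.1099]
eef_rot: [0.011, 1.0, 0.0, 0.0]
ft_force: [-0.3, 0.1, 1.5]
width: 0.0005
grip_force: 0.6
```

```bash
python3 -m pendant '[[0,0,0.001,0],[0,0,0,0]]';python3 -m pendant '[[0,0,0.001,0],[0,0,0,0]]'; python3 -m pendant '[[0,0,0.0005,0],[0,0,0,0]]'
```

```text
time: 15.88
ee_pos: [0.594, 0.1173, 0.1095]
eef_rot: [0.011, 1.0, 0.0, 0.0]
ft_force: [-1.8, -0.5, 6.7]
width: 0.0005
grip_force: 3.4
time: 16.05
ee_pos: [0.5942, 0.1173, 0.1093]
eef_rot: [0.011, 1.0, 0.0, 0.0]
ft_force: [-4.6, -0.8, 14.4]
width: 0.0004
grip_force: 7.2
time: 16.22
ee_pos: [0.5942, 0.1173, 0.1093]
eef_rot: [0.011, 1.0, 0.001, 0.0]
ft_force: [-6.2, -0.6, 18.7]
width: 0.0006
grip_force: 9.2
```

Hard stop at TCP z = 0.1093 (tip at 98.3 mm) with 18.7 N: the pin is home. Lift off, retreat and check.

```bash
python3 -m pendant '[[0,0,-0.003,0],[0,0,-0.006,0],[0,0,-0.015,0],[0,0,-0.02,0],[0,0,-0.02,0],[0.02,0,-0.01,0],[0.03,0,0,0],[0.03,0,0,0]]'>/dev/null; python3 -m pendant '[[0.03,0.02,0,0],[0.03,0.02,0,0],[0.03,0.02,0,0],[0.03,0.02,0,0],[0.03,0.02,0,0],[0.03,0.02,0,0],[0,0,0,0],[0,0,0,0]]'; python3 ang.py; python3 look.py end
python3 - <<'E'
from h import *
S=cam("side");T=cam("top")
def red(c):
    i=c["img"].astype(int);o=[]
    m=((i[:,:,0]-i[:,:,1]>70)&(i[:,:,0]-i[:,:,2]>70)).astype(np.uint8)
    n,l,s,q=cv2.connectedComponentsWithStats(m);X=proj(c,[.594,.1166,.1])[0]
    k=min(range(1,n),key=lambda k:np.hypot(*(q[k]-X)));return q[k],s[k]
c0={}
for n,c in(("side",S),("top",T)):
    i0=dict(c);i0["img"]=cv2.imread(f"pics/{n}0.png")[:,:,::-1];print(n,red(i0),red(c));c0[n]=red(i0)[0],red(c)[0]
for k in(0,1):print(tri([ray(S,c0["side"][k]),ray(T,c0["top"][k])]))
E
```

```text
time: 17.55
ee_pos: [0.3354, 0.244, 0.1817]
eef_rot: [0.01, 1.0, 0.0, 0.0]
ft_force: [1.3, -0.4, -0.0]
width: 0.0007
grip_force: 0.0
start [(np.float64(-56.3), np.float64(0.0317), 9), (np.float64(-119.9), np.float64(0.03), 8), (np.float64(-182.4), np.float64(0.0315), 9)]
now [(np.float64(-56.3), np.float64(0.0317), 9), (np.float64(-119.9), np.float64(0.03), 8)]
17.6
0 stud side px [156. 138.] marks top [[173.0, 132.0]]
1 stud side px [157. 147.] marks top [[162.0, 127.0]]
2 stud side px [163. 155.] marks top [[150.0, 125.0]]
3 stud side px [174. 163.] marks top [[137.0, 125.0]]
4 stud side px [189. 169.] marks top [[125.0, 129.0]]
side (array([331.39655172, 163.89655172]), array([327, 161,  10,   7,  58], dtype=int32)) (array([330.92857143, 167.48214286]), array([326, 164,  10,   8,  56], dtype=int32))
top (array([216.45070423, 137.84507042]), array([212, 134,  10,   9,  71], dtype=int32)) (array([217.18055556, 139.38888889]), array([213, 135,   9,  10,  72], dtype=int32))
[0.594044   0.11783661 0.1032294 ]
[0.59351329 0.11752455 0.09383349]
```

View pics/end.png

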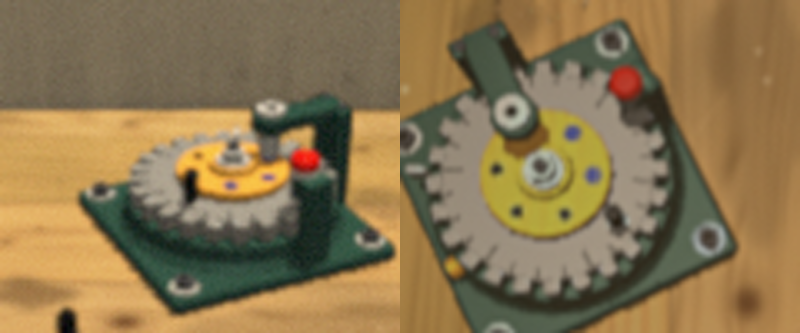

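The knob now sits at (305,159) in the side view. It measured 9.4 mm lower, within pixel error of the full 10 mm and against a felt hard stop. The dial is unchanged at stop four.

```bash
python3 -c "from bench import r; print(r.close_job())"
```

```text
the job is handed in; nothing more can be done
None
```

The dial was turned exactly four clicks anticlockwise, the lock pin was pressed to its hard stop and left down, the arm touched nothing loose, and the job was handed in at about 18 s.

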